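Press a smart bulb into the sprung programming jig and hold it

TASK

Program the one LED bulb in the blue rack that has no green dot on its dome (the dotted ones are done: leave them alone). Take the red dust cap off the jig's ring and stand it on the bench, knob up, and let go of it; then take the bulb, set it cap down and upright into the sprung ring, press it straight down to the stop without ramming it, so that its tip meets the contact pin, and finish while still holding it pressed down.

Things in the scene. Friction and masses are not known exactly. Their poses are not given: they have to be found in the camera images.
- jig: programming jig, fixed to the bench: a 136 x 136 mm aluminium base 12 mm high that carries a black sprung ring on four brass bushings, the sprung contact pin in its middle and a small black connector box (up to 34 mm high) on its +x side. Origin: centre of its underside, on the bench. z up
- ring_top (a point): centre of the top face of the jig's black round sprung ring (100 mm outside, 40 mm bore, 10 mm thick). It stands 66 mm above the bench at rest and goes down with the ring; nothing of the jig stands higher than the ring
- nest_ring (a joint): how far the sprung ring is pressed down, in m: 0 at rest, 0.012 at its stop. It starts to move at about 3 N and takes about 10 N at the stop (with the contact pin about 12 N); it springs back up when let go. It does not latch
- contact_pin: brass sprung contact pin, 9 mm across, on the jig's axis below the ring; its tip stands 26 mm above the bench. Origin: 8 mm below its tip. The tip of a seated bulb meets it when the ring has gone down about 9 mm
- dust_cap: red plastic dust cap, 50 g, plugging the ring's bore at the start: plug 36 mm across, 8 mm deep, under a 56 mm flange (8 to 12 mm above its underside), with a round knob, 20 mm across, from 12 to 36 mm. Origin: centre of its underside, z up; on the bench it stands on the plug. The bench at x 0.55, 0.12 to 0.15 m left (+y) of the jig's centre, is free
- bulb_rack: blue metal rack, fixed: 76 x 270 mm, its top 55 mm above the bench, with a row of three 40 mm holes 90 mm apart along its own y axis; a bulb hangs in each, cap down. Origin: on the bench under its middle
- bulb_new: the bulb to program: white, no dot, 90 g, 97.5 mm tall. Origin: tip of its screw cap, at the bottom; z up its axis. Screw cap 27 mm across up to z 25 mm; above it the flask: rounded underneath (radius 27.5 mm about z 50), a straight band 55 mm across at z 50 to 70 (grip here), round dome on top. It centres itself in a 40 mm hole: seated, its origin lies 31 mm below the top face of ring or rack
- bulb_done_a: a bulb of the same shape with a green dot of 23 mm on top of its dome, in the rack: already done
- bulb_done_b: a second bulb with a green dot of 23 mm on top of its dome, in the rack: already done
- loupe: black loupe, 38 mm across, 36 mm high, standing behind the work; a bystander
- pass_stamp: black hand stamp, 24 mm across, 60 mm high, standing behind the work; a bystander
- bottle_1: small brown dropper bottle, 34 mm across, 102 mm high, standing at the back left; a bystander

How it is judged:
By the outcome, as a careful person would: the job done as asked, in the order asked, and still so for the second after the job is handed in, while the arm keeps its last pose, push and grip.
It also fails if it takes over 51 s, if anything falls off the work surface, if the arm or the gripper's body presses on something with over 40 N, if the wrist force passes 120 N, or if a joint passes its speed limit or range.

ROBOT

A 6-joint arm with a two-finger parallel gripper is mounted at the origin on a cart in front of the work surface, level with it; the furniture and walls round the work are solid. World frame = base frame: x ahead of the robot, y to its left, z up, the work surface at z = 0. Lengths are in m, angles in rad, forces in N, time in s.
With the tool pointing down it reaches from about 0.375 to 0.975 m from the base axis. Payload 3.8 kg.
Tool frame: the origin (TCP) lies midway between the tips of the shut fingers; the grasp point (between the pads) lies 19 mm behind it; z points along the fingers, y is the line along which they close (so a half turn about z gives the same grasp; the last joint's range is limited). The gripper opens to 88 mm and grips with 3 to 60 N. Pads are 18 mm wide; open, the fingers measure 123 mm over their backs; the gripper's body (75 mm by 187 mm) begins 45 mm behind the grasp point.
Start: joints at [-1.272, 0.264, 1.604, -0, 1.274, -0.037], TCP at [0.222, -0.637, 0.239] pointing down, gripper open.
Joint ranges: [-2.63, 2.63], [-0.94, 2.18], [0.31, 2.57], [-1.31, 4.45], [0, 2.66], [-2.55, 2.55]. Speed limits (rad/s): [2.57, 2.57, 3.14, 3.14, 3.14, 3.14].

INTERFACE

Orientations are given as a rotation vector (axis times angle).
In Python, from cell import manip, inverse_kinematics, cams, order gives the robot as it stands. Calls block until the motion is done:
- manip.move_pose(position, orientation): joint-space move of the TCP to a pose.
- manip.move_linear(position, rate=0.15, rot=None): straight line of the TCP; rot=None keeps the orientation; rate is the mean speed in m/s.
- manip.set_joints(angles): joint-space move.
- manip.set_gripper(opening, force=None): finger opening in m; force is the grip in N (None keeps the last); returns when the fingers have stopped.
- manip.dwell(seconds).
- inverse_kinematics(position, orientation): joint angles nearest the present ones, or None.
- manip.state(): the state.
- cams.capture(name): name is "scene" or "top"; returns a dict with "image" (400x640x3 uint8, blue, green, red), "z_map" (400x640 float32, m along the optical axis (not along the pixel's ray), 0 where there is no reading), "intrinsics" (3x3 intrinsics, pixels), "position" and "orientation" of the camera in the world. Camera axes: x right, y down, z forward; pixel columns grow to the right and rows downward; lengths in m; the calibration is good to about 2 mm. A picture is of the moment at which its call begins.
A pose or a line that the arm cannot do raises manip.IKError and nothing moves.
- order.close_job(): hands the job in; it is judged then, once.
The state is a dict: "clock": time; "joint_pos": joint angles; "joint_velocities": joint speeds; "tau": joint torques, N m; "tool_pos": TCP position; "tcp_rot": TCP orientation; "contact_force": force on the tool from outside, world axes, zero at the start; "moment": the same for the moment, N m; "gripper_width": finger opening in m; "grasp_force": force on a finger pad.
Only numpy, scipy, OpenCV 4.12 (cv2) and the standard library are available. Lean on these libraries where they do the work, as an engineer would, in place of code of your own. Each camera call takes 0.05 s, during which the arm holds its last target. There are 200 camera calls.

## Working session

There is one attempt and no reset: what is moved stays moved. The work goes in short steps, each a Python script; the robot and the scene stay as the last script left them, time stands still between calls to the robot, and variables do not carry over. Pictures are saved under pics/ and viewed, at most 10 in all, crops included, and the job is handed in when it is done.

```bash
ls; mkdir -p pics
cat > h.py <<'E'
import numpy as np, cv2
from scipy.spatial.transform import Rotation as R
from cell import manip, inverse_kinematics, cams, order
def world(c):
    K=np.array(c["intrinsics"]);z=c["z_map"];v,u=np.mgrid[:z.shape[0],:z.shape[1]]
    p=np.stack([(u-K[0,2])/K[0,0]*z,(v-K[1,2])/K[1,1]*z,z],-1)
    o=np.array(c["orientation"]);M=R.from_rotvec(o).as_matrix() if o.size==3 else o
    return p@M.T+np.array(c["position"])
def ray(c,u,v,h):
    K=np.array(c["intrinsics"]);o=np.array(c["orientation"]);M=R.from_rotvec(o).as_matrix() if o.size==3 else o
    d=M@np.linalg.solve(K,[u,v,1.]);P=np.array(c["position"]);return P+d*(h-P[2])/d[2]
E
python3 - <<'E'
from h import *
for n in("scene","top"):
    c=cams.capture(n);cv2.imwrite(f"pics/{n}0.png",c["image"]);print(n,c["position"],c["orientation"],c["intrinsics"])
    np.save(f"{n}.npy",c,allow_pickle=True)
print(manip.state())
E
```

```text
pics
scene [0.19414577 0.87780815 0.75286662] [-0.49490472  2.56894749 -1.34661588] [[480.57446454   0.         318.23307421]
 [  0.         480.57446454 198.74190756]
 [  0.           0.           1.        ]]
top [ 0.45323619 -0.03357317  1.03676679] [-2.14270502  2.15014515 -0.17246777] [[450.59688563   0.         328.65296581]
 [  0.         450.59688563 202.43896341]
 [  0.           0.           1.        ]]
{'clock': 0.1, 'joint_pos': array([-1.27190311e+00,  2.64636067e-01,  1.60519872e+00, -5.76612826e-08,
        1.27371389e+00, -3.69001595e-02]), 'joint_velocities': array([-0.00063918, -0.00186542, -0.00319676,  0.00065032, -0.0005907 ,
        0.00015128]), 'tau': array([ 8.78683641e-04, -5.03616714e+01, -3.58071756e+01,  7.31709623e-02,
        2.33679602e-02, -5.15214606e-05]), 'tool_pos': array([ 0.22223787, -0.63670048,  0.23756156]), 'tcp_rot': array([-3.09550491e+00, -5.24664309e-01,  4.01176455e-04]), 'contact_force': array([-0.07207624,  0.0807368 ,  0.17261986]), 'moment': array([ 0.03811205,  0.00933968, -0.02768815]), 'grasp_force': 0.0, 'gripper_width': 0.08795233387744476}
```

View pics/top0.png

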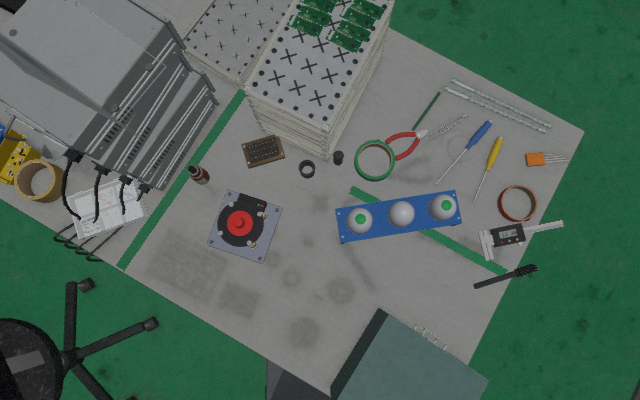

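View pics/scene0.png

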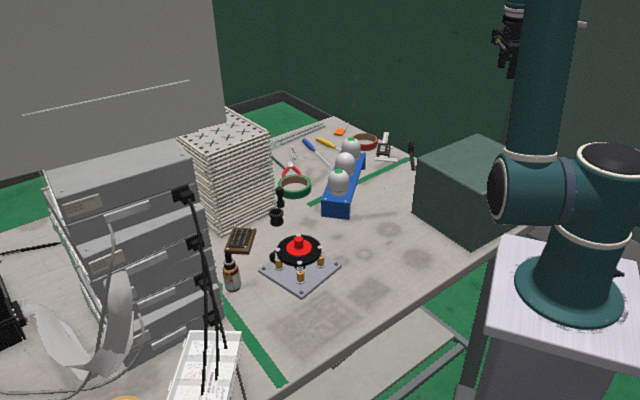

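The top view shows the jig with the red cap at about (240,224). The rack's bulbs are at (361,220), (402,214) and (444,206); only the middle one has no dot. The scene view shows a tall board stack behind, an instrument tower at the left and a box at the right. Next I measure these.

```bash
cat > m.py <<'E'
from h import *
def circ(c,m,h):
    n,l,s,ce=cv2.connectedComponentsWithStats(m.astype(np.uint8))
    return [(s[i,4],ce[i].round(1),ray(c,*ce[i],h).round(4)) for i in range(1,n) if s[i,4]>15]
if __name__=="__main__":
    for n in("top","scene"):
        c=np.load(n+".npy",allow_pickle=True).item();P=world(c);im=c["image"].astype(int);b,g,r=im[...,0],im[...,1],im[...,2];z=P[...,2]
        red=(r>120)&(g<70)&(b<70)
        print(n)
        inb=(P[...,0]>.3)&(P[...,0]<.8)&(abs(P[...,1])<.5)
        for lab,m in(("knob",red&inb&(z>.086)),("flange",red&inb&(z>.06)&(z<.086)),("dots",(g>120)&(r<90)&inb&(z>.1))):
            for k in circ(c,m,{"knob":.090,"flange":.070,"dots":.1215}[lab]): print(lab,k)
            if m.any():print("  med3d",np.median(P[m],0).round(4),"zmax",z[m].max().round(4))
        # bulb bodies: sphere fit of dome points
        m=(abs(r-b)<25)&(r>90)&inb&(z>.10)&(z<.13)&(P[...,0]<.68)
        k,l,s,ce=cv2.connectedComponentsWithStats(m.astype(np.uint8))
        for i in range(1,k):
            if s[i,4]>80:
                q=P[l==i]; A=np.c_[2*q,np.ones(len(q))];x=np.linalg.lstsq(A,(q**2).sum(1),rcond=None)[0]
                print("sphere",s[i,4],x[:3].round(4),np.sqrt(x[3]+x[:3]@x[:3]).round(4),"mean",q.mean(0).round(4),"zmax",q[:,2].max().round(4))
        blue=(b>120)&(r<80)&(g<120)&inb&(z>.045)&(z<.065)
        if n=="top":
            q=P[blue][:,:2].astype(np.float32);print("rack",cv2.minAreaRect(q))
            # height map of top view 
            for u,v in((198,174),(307,169),(339,157),(300,100),(410,350),(330,150),(385,312),(375,160),(205,75),(262,246)): print((u,v),P[v,u].round(3))
            K=(z>.03)&(z<.075)&inb&(P[...,1]>0.05)&(r<70)&(P[...,0]<.66);q=P[K];
            ring=K&(z>.058); print("ring",circ(c,ring|(red&inb&(z>.058)),.066)[:5])
            al=(z>.006)&(z<.02)&inb&(P[...,1]>.0);q=P[al][:,:2].astype(np.float32);print("base",cv2.minAreaRect(q))
            hi=(z>.02)&(P[...,0]>.2)
            g_=np.zeros((40,60))
E
python3 m.py
```

```text
top
knob (np.int32(67), array([237.1, 221.8]), array([0.5573, 0.1511, 0.09  ]))
  med3d [0.5565 0.1502 0.0947] zmax 1.0368
flange (np.int32(427), array([239.7, 223.1]), array([0.5566, 0.1495, 0.07  ]))
  med3d [0.5563 0.1484 0.0703] zmax 0.0764
dots (np.int32(78), array([446.2, 204.7]), array([ 0.5879, -0.2836,  0.1215]))
dots (np.int32(78), array([360.2, 218.7]), array([ 0.5595, -0.1062,  0.1215]))
  med3d [ 0.5743 -0.1949  0.1203] zmax 1.0368
sphere 369 [ 0.5879 -0.2834  0.0963] 0.0255 mean [ 0.5854 -0.2802  0.1122] zmax 0.1219
sphere 462 [ 0.5737 -0.1945  0.0958] 0.0259 mean [ 0.5721 -0.1932  0.1138] zmax 0.1252
sphere 384 [ 0.5596 -0.1056  0.0963] 0.0256 mean [ 0.5579 -0.1054  0.1121] zmax 0.1222
rack ((0.574478268623352, -0.19529016315937042), (0.07663846015930176, 0.26973721385002136), 9.183221817016602)
(198, 174) [0.665 0.243 0.07 ]
(307, 169) [ 0.692  0.008 -0.   ]
(339, 157) [ 0.705 -0.066  0.059]
(300, 100) [0.769 0.012 0.235]
(410, 350) [ 0.309 -0.191  0.171]
(330, 150) [ 0.729 -0.046  0.032]
(385, 312) [ 0.374 -0.152  0.128]
(375, 160) [ 0.713 -0.153 -0.   ]
(205, 75) [0
[... 171 characters left out ...]
4984), (0.5040702223777771, 0.4452902674674988), 62.43467712402344)
scene
knob (np.int32(44), array([298.1, 239. ]), array([0.5574, 0.148 , 0.09  ]))
  med3d [0.5551 0.1534 0.0945] zmax 0.0973
flange (np.int32(278), array([298.6, 248.1]), array([0.5543, 0.1543, 0.07  ]))
  med3d [0.5508 0.1568 0.0705] zmax 0.0845
dots (np.int32(26), array([338. , 170.4]), array([ 0.5588, -0.1039,  0.1215]))
  med3d [ 0.5636 -0.1102  0.1206] zmax 0.1231
sphere 150 [ 0.5862 -0.2815  0.0995] 0.0225 mean [ 0.5826 -0.2716  0.1103] zmax 0.1222
sphere 198 [ 0.572  -0.1931  0.0976] 0.0243 mean [ 0.5686 -0.1834  0.1113] zmax 0.1239
sphere 197 [ 0.5579 -0.1043  0.096 ] 0.0251 mean [ 0.5534 -0.0935  0.1102] zmax 0.1224
```

Run:
```python
from h import *
g=np.zeros((14,24))
for n in("top","scene"):
    P=world(np.load(n+".npy",allow_pickle=True).item()).reshape(-1,3)
    P=P[(P[:,2]<.6)&(P[:,2]>-.02)]
    i=((P[:,0]-.34)//.03).astype(int);j=((.46-P[:,1])//.03).astype(int)
    k=(i>=0)&(i<14)&(j>=0)&(j<24);np.maximum.at(g,(i[k],j[k]),P[k,2])
print("y  ",*[f"{.445-.03*j:5.2f}" for j in range(24)])
for i in range(13,-1,-1):print(f"{.355+.03*i:.3f}",*[f"{x*1000:5.0f}" for x in g[i]])
a=np.deg2rad(0)
def rot(yaw):  # tool y axis along world direction yaw
    y=np.array([np.cos(yaw),np.sin(yaw),0]);z=np.array([0,0,-1.]);return R.from_matrix(np.c_[np.cross(y,z),y,z]).as_rotvec()
for p in((.5565,.150,.2),(.55,.285,.2),(.5738,-.1948,.2)):
  for d in(-90,-45,0,9.1,45,90,135,180,189.1):
    q=inverse_kinematics(p,rot(np.deg2rad(d)));print(p,d,None if q is None else np.round(q,2))
```

```text
y    0.45  0.42  0.39  0.35  0.33  0.30  0.27  0.24  0.21  0.17  0.15  0.12  0.09  0.05  0.03 -0.00 -0.03 -0.07 -0.10 -0.12 -0.15 -0.18 -0.21 -0.24
0.745   387   598   600   600   394   394   392   391   392    15    22    24   196   241   240   240   239   241    27    30    30    29    14    15
0.715   388   387   387   600   600   578   391   392     5     6    24    23    25    18   239   240   240   172    30    27     5    28    15    12
0.685   386   387   386   386   600   600   600   102     6     5    22    15     6     5    39    40     6    54    29    29    29    29     4     5
0.655    37   289   386   388   386   595   600   600     9     9     6     5     5     6    37    38     4     4     4    27    29    25     4     5
0.625    37    36   335   384   290     5     6   600    17    37    39    37     6     4     8     4     7     6     6     7     5    58    58    60
0.595   251   302   310     6     5     4     6     6    69    71    73    71    28    14     6     4     6    61   114   110   106   125   120   114
0.565   236    36    37     6     7     5     5    1
[... 1902 characters left out ...]
[ 0.44  0.19  1.77 -0.    1.18 -0.35]
(0.55, 0.285, 0.2) 90 [ 0.44  0.19  1.77 -0.    1.18 -1.13]
(0.55, 0.285, 0.2) 135 [ 0.44  0.19  1.77  0.    1.18 -1.92]
(0.55, 0.285, 0.2) 180 None
(0.55, 0.285, 0.2) 189.1 None
(0.5738, -0.1948, 0.2) -90 [-0.37  0.16  1.8  -0.    1.18  1.2 ]
(0.5738, -0.1948, 0.2) -45 [-0.37  0.16  1.8  -0.    1.18  0.42]
(0.5738, -0.1948, 0.2) 0 [-0.37  0.16  1.8  -0.    1.18 -0.37]
(0.5738, -0.1948, 0.2) 9.1 [-0.37  0.16  1.8  -0.    1.18 -0.53]
(0.5738, -0.1948, 0.2) 45 [-0.37  0.16  1.8  -0.    1.18 -1.15]
(0.5738, -0.1948, 0.2) 90 [-0.37  0.16  1.8   0.    1.18 -1.94]
(0.5738, -0.1948, 0.2) 135 None
(0.5738, -0.1948, 0.2) 180 None
(0.5738, -0.1948, 0.2) 189.1 None
```

```bash
cat >> h.py <<'E'
def rot(deg):  # tool down, closing line along world heading deg
    a=np.deg2rad(deg);y=np.array([np.cos(a),np.sin(a),0]);z=np.array([0,0,-1.]);return R.from_matrix(np.c_[np.cross(y,z),y,z]).as_rotvec()
def show(t):
    s=manip.state();print(t,round(s["clock"],2),s["tool_pos"].round(4),"F",s["contact_force"].round(1),"w",round(s["gripper_width"],4),"g",round(s["grasp_force"],1))
    return s
E
python3 - <<'E'
from h import *
X=[.5563,.1503];r=rot(110)
s=manip.state();manip.move_linear([.25,-.62,.33],rate=.25)
manip.move_pose([*X,.22],r);manip.set_gripper(.05);show("above")
manip.move_linear([*X,.11],rate=.2);manip.move_linear([*X,.074],rate=.06);show("down")
manip.set_gripper(.0,15);show("grip")
manip.move_linear([*X,.14],rate=.12);show("up")
c=cams.capture("scene");cv2.imwrite("pics/s1.png",c["image"][120:360,150:470].repeat(2,0).repeat(2,1))
E
```

```text
above 4.28 [0.5563 0.1503 0.22  ] F [ 0.3 -0.1  0.2] w 0.0499 g 0.0
down 5.73 [0.5563 0.1503 0.0739] F [ 0.1  0.3 -0.2] w 0.0503 g 0.0
grip 6.3 [0.5565 0.1503 0.0742] F [0.8 0.8 1.5] w 0.0192 g 15.0
up 7.0 [0.5558 0.1502 0.1395] F [ 0.2 -0.1 -0.5] w 0.0195 g 15.0
```

View pics/s1.png

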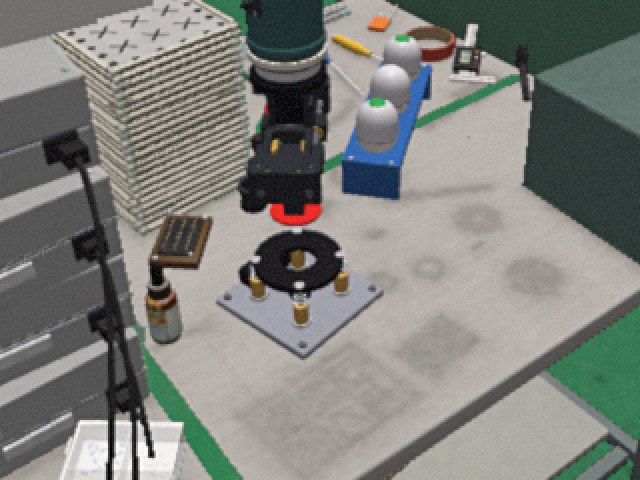

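The cap hangs level in the fingers and the ring bore at crop (297,262) is open. Now I stand the cap on the bench.

Run:
```python
from h import *
X=[.545,.28]
manip.move_linear([.55,.2,.16],rate=.25);manip.move_linear([*X,.14],rate=.25);manip.move_linear([*X,.035],rate=.15);z=.022
manip.move_linear([*X,z],rate=.04)
while manip.state()["contact_force"][2]<1.5 and z>.0135:
    z-=.0015;manip.move_linear([*X,z],rate=.03)
show("placed");manip.set_gripper(.045);show("rel")
manip.move_linear([*X,.07],rate=.1);manip.move_linear([*X,.22],rate=.25)
manip.move_pose([.5738,-.1948,.22],rot(9.1));manip.set_gripper(.088);show("above bulb")
c=cams.capture("scene");cv2.imwrite("pics/s2.png",c["image"][120:360,150:470].repeat(2,0).repeat(2,1))
P=world(c);im=c["image"].astype(int);m=(im[...,2]>120)&(im[...,1]<70)&(im[...,0]<70)&(P[...,1]>.2)&(P[...,1]<.35)
print(m.sum(),np.median(P[m],0).round(3),P[m][:,2].max())
```

```text
placed 10.47 [0.5454 0.2802 0.0162] F [-4.2 -1.3 10.7] w 0.0196 g 15.0
rel 11.03 [0.5448 0.2799 0.0142] F [-0.4  0.9  0.3] w 0.0449 g 0.0
above bulb 14.98 [ 0.5738 -0.1949  0.22  ] F [ 0.8  0.1 -0.1] w 0.0881 g 0.0
378 [0.54  0.287 0.013] 0.03989358448092617
```

View pics/s2.png

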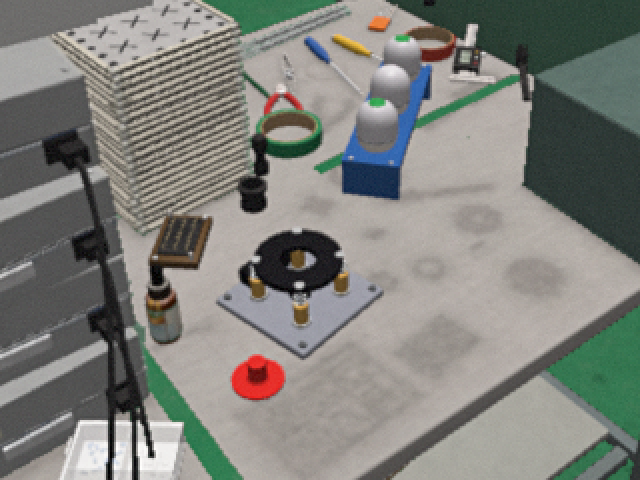

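The cap stands knob up at crop (257,378) and the jig is clear. Next I re-measure the ring while the top camera can see it, then grasp the bulb.

Run:
```python
from h import *
c=cams.capture("top");P=world(c);im=c["image"]
m=((P[...,2]>.055)&(P[...,2]<.08)&(np.hypot(P[...,0]-.5565,P[...,1]-.15)<.065)).astype(np.uint8)
k=cv2.findContours(m,cv2.RETR_EXTERNAL,cv2.CHAIN_APPROX_NONE)[0];k=max(k,key=cv2.contourArea)
e=cv2.fitEllipse(cv2.convexHull(k));print("ring",e,ray(c,*e[0],.066).round(4))
X=[.5738,-.1948]
manip.move_linear([*X,.14],rate=.25);manip.move_linear([*X,.067],rate=.1);show("down")
manip.set_gripper(.0,35);show("grip")
manip.move_linear([*X,.09],rate=.06);manip.move_linear([*X,.21],rate=.2);s=show("up")
c=cams.capture("scene");cv2.imwrite("pics/s3.png",c["image"][60:300,230:550].repeat(2,0).repeat(2,1))
```

```text
ring ((239.8524627685547, 223.44003295898438), (45.81594467163086, 46.755374908447266), 64.67255401611328) [0.5564 0.1498 0.066 ]
down 16.43 [ 0.5744 -0.195   0.0676] F [ 0.8 -0.5  0.7] w 0.0882 g 0.0
grip 17.04 [ 0.5739 -0.1949  0.0672] F [-0.2  0.1  0.6] w 0.0541 g 35.0
up 18.32 [ 0.573  -0.1945  0.2086] F [-0.5 -0.2  0. ] w 0.0543 g 35.0
```

View pics/s3.png

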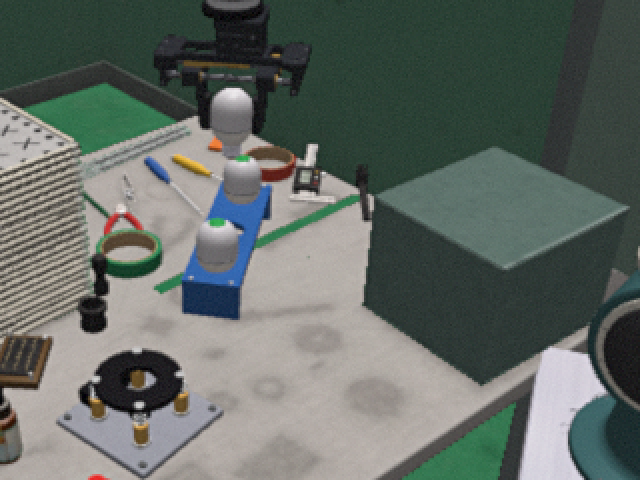

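The bulb hangs upright in the fingers at crop (232,120), and both dotted bulbs are untouched. Now I seat it and press.

Run:
```python
from h import *
X=[.5564,.1499]
manip.move_linear([*X,.21],rate=.2);manip.move_linear([*X,.125],rate=.2);manip.move_linear([*X,.086],rate=.06);manip.dwell(.3)
f0=show("hover")["contact_force"][2]
z=.086
while z>.074:
    z-=.001;manip.move_linear([*X,z],rate=.02);s=manip.state();f=s["contact_force"][2]-f0
    print(round(z,4),s["tool_pos"].round(4),round(f,1),s["contact_force"][:2].round(1))
    if f>4.5:break
show("end")
c=cams.capture("scene");cv2.imwrite("pics/s4.png",cv2.resize(c["image"][160:310,200:400],None,fx=4,fy=4))
```

```text
hover 21.93 [0.5567 0.15   0.0864] F [ 0.2 -0.1 -0.8] w 0.0544 g 35.0
0.085 [0.5563 0.1499 0.0849] -0.2 [-0.4  1. ]
0.084 [0.5563 0.1499 0.0839] -0.7 [0.8 0.7]
0.083 [0.5563 0.1499 0.0829] 0.7 [-0.5 -0.6]
0.082 [0.5563 0.1499 0.0819] -0.7 [0.7 1.1]
0.081 [0.5563 0.1499 0.0809] -1.3 [ 0.3 -0.4]
0.08 [0.5563 0.1499 0.0799] 1.3 [0.2 0.7]
0.079 [0.5565 0.1499 0.0791] -0.3 [ 1.6 -0.4]
0.078 [0.5568 0.15   0.0784] 2.4 [ 0.6 -0.2]
0.077 [0.5569 0.1501 0.0774] 3.8 [0.4 0.6]
0.076 [0.5569 0.15   0.0763] 4.5 [1.4 0.6]
end 24.43 [0.5569 0.15   0.0763] F [1.4 0.6 3.7] w 0.0543 g 35.0
```

View pics/s4.png

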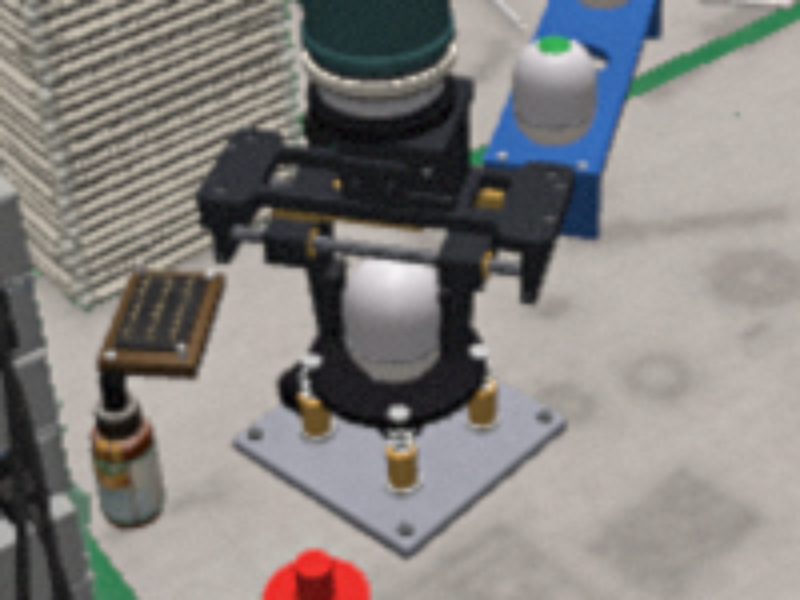

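The bulb sits upright in the ring at crop (390,320), and the ring has started to move at the expected height. Now I press it to the stop.

Run:
```python
from h import *
X=[.5566,.1499];z=.076
while z>.061:
    z-=.001;manip.move_linear([*X,z],rate=.02);manip.dwell(.1)
    F=[manip.state()["contact_force"][2]];manip.dwell(.05);s=manip.state();f=(F[0]+s["contact_force"][2])/2+.8
    print(round(z,4),s["tool_pos"].round(4),round(f,1),s["contact_force"][:2].round(1))
    if f>17:break
manip.dwell(.4);show("end")
c=cams.capture("scene");cv2.imwrite("pics/s5.png",cv2.resize(c["image"][160:310,200:400],None,fx=4,fy=4))
```

```text
0.075 [0.5568 0.15   0.0752] 4.7 [0.7 0.4]
0.074 [0.5569 0.15   0.0742] 5.6 [2.3 0.8]
0.073 [0.5569 0.15   0.0732] 5.9 [2.3 1. ]
0.072 [0.5569 0.15   0.0723] 6.6 [1.6 0.8]
0.071 [0.5569 0.15   0.0713] 7.4 [2.2 2.1]
0.07 [0.5569 0.15   0.0704] 7.3 [0.8 1.8]
0.069 [0.5569 0.15   0.0697] 8.3 [0.7 0.7]
0.068 [0.5569 0.15   0.0688] 9.5 [0.2 1.7]
0.067 [0.5569 0.15   0.068 ] 10.5 [-0.1  1.5]
0.066 [0.5569 0.15   0.0671] 10.0 [0. 1.]
0.065 [0.5569 0.15   0.0662] 12.1 [-0.1  0.5]
0.064 [0.5571 0.1501 0.0658] 15.4 [-3.   1.3]
0.063 [0.5571 0.1501 0.0656] 19.9 [-4.6 -0.2]
end 30.07 [0.5571 0.1501 0.0656] F [-3.7 -0.  19.6] w 0.0542 g 35.0
```

View pics/s5.png

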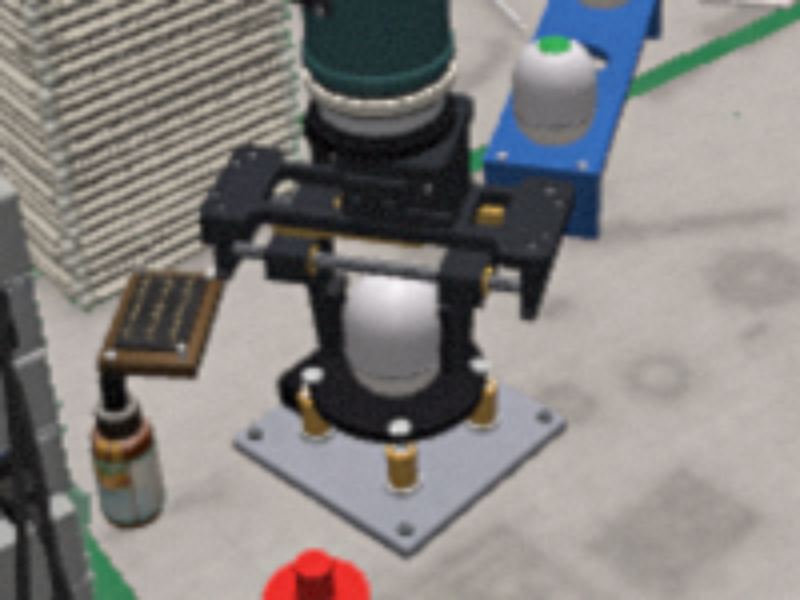

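The ring is down on its bushings (the gap at crop (400,440) has closed) and the bulb is upright. The force rose sharply at 12.5 mm of travel and holds at about 20 N, so it is on the stop.

```bash
python3 -c "
from h import *
show('pre');print(order.close_job())"
```

```text
pre 30.12 [0.5572 0.1501 0.0657] F [-3.7 -0.6 19.5] w 0.0541 g 35.0
the job is handed in; nothing more can be done
None
```

I handed the job in at about 30 s: the dust cap stands knob up on the bench, and the undotted bulb is upright in the ring, held down on the stop at about 20 N (bulb-to-pin contact judged from the ring's travel, not seen directly).

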